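# Turn the pump parts' row round for reassembly

### The job

The four parts of a drum pump stand in a row on the strip-down rack, in the order they came off; move them to the empty assembly rack in the reverse order, one to a pocket, so that the last off is the first back on: the part now at the left-hand end (seen from the robot) goes into the right-hand pocket, the second from the left into the second from the right, and so on. Set each one down gently and upright on the floor of its pocket, roughly in the middle, without dropping it or tipping any part over, and let go.

Things in the scene. Friction and masses are not known exactly. Their poses are not given: they have to be found in the camera images.
- strip_rack: The strip-down rack that holds the parts at the start: a grey-painted board 88 x 350 x 12 mm, fixed to the bench, carrying a row of four square black pockets. Origin: centre of the board's underside, on the bench. y runs along the row, to the robot's left (turned at most 0.15 rad from the world's y); the pockets are centred at x = 0, y = +126, +42, -42 and -126 mm (pitch 84 mm). It may be the nearer or the farther rack. Fixed.
- assembly_rack: The assembly rack, empty at the start: a bare aluminium board 88 x 350 x 12 mm, fixed to the bench, with four square black pockets, the same as the other rack's. Origin: centre of the board's underside, on the bench. y runs along the row, to the robot's left (turned at most 0.15 rad). Pockets are centred at x = 0, y = +126, +42, -42, -126 mm; each is 76 mm square outside, 68 mm inside, walls 4 mm; the inner floor lies 16 mm above the bench, the rims 26 mm above it. Fixed.
- strainer: Steel strainer cartridge, round, 84 mm tall, 44 mm across, with dark slots around it; its upper part is a plain round neck 34 mm across (from 53 to 84 mm). About 0.3 kg. Loose, standing upright on the floor of its pocket in the strip-down rack. Origin: centre of the underside, z up its own axis. It may face any way about its axis.
- valve: Brass check valve: a square body 44 x 44 x 34 mm with a port on two sides, and a round neck 30 mm across on top (from 34 to 76 mm). 76 mm tall, about 0.4 kg. Loose, standing upright on the floor of its pocket in the strip-down rack. Origin: centre of the underside, z up its own axis. It may face any way about its axis.
- coupling: Dark steel hose coupling: a round flange 46 mm across and 10 mm thick with six bolt heads, and a plain round barrel 36 mm across above it (from 11 to 64 mm). 64 mm tall, about 0.3 kg. Loose, standing upright on the floor of its pocket in the strip-down rack. Origin: centre of the underside, z up its own axis. It may face any way about its axis.
- nozzle: Aluminium nozzle: a round foot 46 mm across that tapers as a cone to a straight stem 24 mm across (from 46 to 78 mm). 78 mm tall, about 0.2 kg. Loose, standing upright on the floor of its pocket in the strip-down rack. Origin: centre of the underside, z up its own axis. It may face any way about its axis.
- seat_strainer: The pocket of the strip-down rack in which the strainer stands at the start: a fixed square black tray, 76 mm square outside, 68 mm inside, 14 mm high, floor 4 mm thick. Origin: centre of its underside, 12 mm above the bench. It stays where it is and so marks the strainer's place in the old row; nothing has to be put there.
- seat_valve: The pocket of the strip-down rack in which the valve stands at the start: a fixed square black tray, 76 mm square outside, 68 mm inside, 14 mm high, floor 4 mm thick. Origin: centre of its underside, 12 mm above the bench. It stays where it is and so marks the valve's place in the old row; nothing has to be put there.
- seat_coupling: The pocket of the strip-down rack in which the coupling stands at the start: a fixed square black tray, 76 mm square outside, 68 mm inside, 14 mm high, floor 4 mm thick. Origin: centre of its underside, 12 mm above the bench. It stays where it is and so marks the coupling's place in the old row; nothing has to be put there.
- seat_nozzle: The pocket of the strip-down rack in which the nozzle stands at the start: a fixed square black tray, 76 mm square outside, 68 mm inside, 14 mm high, floor 4 mm thick. Origin: centre of its underside, 12 mm above the bench. It stays where it is and so marks the nozzle's place in the old row; nothing has to be put there.

How it is judged:
At the end, for the whole second after the job is handed in: Each part is in the assembly-rack pocket that mirrors its old place (left end to right end, and so on): within 14 mm of the pocket's centre along and across the rack, underside within 4 mm of its floor, upright within 0.12 rad, released and at rest (((y of seat_strainer in the frame of strip_rack between 0.096 and 0.156 m and y of strainer in the frame of assembly_rack between -0.14 and -0.112 m) or (y of seat_strainer in the frame of strip_rack between 0.012 and 0.072 m and y of strainer in the frame of assembly_rack between -0.056 and -0.028 m) or (y of seat_strainer in the frame of strip_rack between -0.072 and -0.012 m and y of strainer in the frame of assembly_rack between 0.028 and 0.056 m) or (y of seat_strainer in the frame of strip_rack between -0.156 and -0.096 m and y of strainer in the frame of assembly_rack between 0.112 and 0.14 m)) and x of strainer in the frame of assembly_rack between -0.014 and 0.014 m and z of strainer in the frame of assembly_rack between 0.012 and 0.02 m and angle between each of strainer, valve, coupling, nozzle's own z axis and vertical below 0.12 rad and linear speed of each of strainer, valve, coupling, nozzle below 0.02 m/s and angular speed of each of strainer, valve, coupling, nozzle below 0.3 rad/s and contact force between each of strainer, valve, coupling, nozzle and the fingers below 0.05 N and ((y of seat_valve in the frame of strip_rack between 0.096 and 0.156 m and y of valve in the frame of assembly_rack between -0.14 and -0.112 m) or (y of seat_valve in the frame of strip_rack between 0.012 and 0.072 m and y of valve in the frame of assembly_rack between -0.056 and -0.028 m) or (y of seat_valve in the frame of strip_rack between -0.072 and -0.012 m and y of valve in the frame of assembly_rack between 0.028 and 0.056 m) or (y of seat_valve in the frame of strip_rack between -0.156 and -0.096 m and y of valve in the frame of assembly_rack between 0.112 and 0.14 m)) and x of valve in the frame of assembly_rack between -0.014 and 0.014 m and z of valve in the frame of assembly_rack between 0.012 and 0.02 m and ((y of seat_coupling in the frame of strip_rack between 0.096 and 0.156 m and y of coupling in the frame of assembly_rack between -0.14 and -0.112 m) or (y of seat_coupling in the frame of strip_rack between 0.012 and 0.072 m and y of coupling in the frame of assembly_rack between -0.056 and -0.028 m) or (y of seat_coupling in the frame of strip_rack between -0.072 and -0.012 m and y of coupling in the frame of assembly_rack between 0.028 and 0.056 m) or (y of seat_coupling in the frame of strip_rack between -0.156 and -0.096 m and y of coupling in the frame of assembly_rack between 0.112 and 0.14 m)) and x of coupling in the frame of assembly_rack between -0.014 and 0.014 m and z of coupling in the frame of assembly_rack between 0.012 and 0.02 m and ((y of seat_nozzle in the frame of strip_rack between 0.096 and 0.156 m and y of nozzle in the frame of assembly_rack between -0.14 and -0.112 m) or (y of seat_nozzle in the frame of strip_rack between 0.012 and 0.072 m and y of nozzle in the frame of assembly_rack between -0.056 and -0.028 m) or (y of seat_nozzle in the frame of strip_rack between -0.072 and -0.012 m and y of nozzle in the frame of assembly_rack between 0.028 and 0.056 m) or (y of seat_nozzle in the frame of strip_rack between -0.156 and -0.096 m and y of nozzle in the frame of assembly_rack between 0.112 and 0.14 m)) and x of nozzle in the frame of assembly_rack between -0.014 and 0.014 m and z of nozzle in the frame of assembly_rack between 0.012 and 0.02 m); the robot touches nothing.
It fails at once if a part was tipped over (angle between any of strainer, valve, coupling, nozzle's own z axis and vertical above 0.8 rad).
It fails at once if a part was dropped (faster than 0.8 m/s while out of the fingers: a fall of some 33 mm) ((linear speed of strainer above 0.8 m/s and contact force between strainer and the fingers below 0.01 N) or (linear speed of valve above 0.8 m/s and contact force between valve and the fingers below 0.01 N) or (linear speed of coupling above 0.8 m/s and contact force between coupling and the fingers below 0.01 N) or (linear speed of nozzle above 0.8 m/s and contact force between nozzle and the fingers below 0.01 N)).
It also fails if it takes over 99 s, if anything falls off the work surface, if the arm or the gripper's body presses on something with over 40 N, if the wrist force passes 120 N, or if a joint passes its speed limit or range.

### The arm

A 6-joint arm with a two-finger parallel gripper is mounted at the origin on the work surface. World frame = base frame: x ahead of the robot, y to its left, z up, the work surface at z = 0. Lengths are in m, angles in rad, forces in N, time in s.
With the tool pointing down it reaches from about 0.25 to 0.85 m from the base axis. Payload 12.5 kg.
Tool frame: the origin (TCP) lies on the centre line of the jaws, within the pads' length; the fingertips stand 14 mm ahead of it and the grasp point (between the pads) lies 5 mm behind it; z points along the fingers, y is the line along which they close (so a half turn about z gives the same grasp; the last joint's range is limited). The gripper opens to 93 mm and grips with 3 to 60 N. Pads are 15 mm wide; open, the fingers measure 128 mm over their backs; the gripper's body (75 mm by 188 mm) begins 65 mm behind the grasp point.
Start: joints at [-1.311, 0.351, 1.652, -0, 1.139, -0.085], TCP at [0.186, -0.518, 0.233] pointing down, gripper open.
Joint ranges: [-2.75, 2.75], [-0.79, 2.1], [0.01, 2.65], [-1.57, 4.71], [0.07, 3.14], [-2.87, 2.87]. Speed limits (rad/s): [2.22, 2.22, 2.79, 3.14, 3.14, 3.14].

### API

Orientations are given as a unit quaternion [x, y, z, w].
In Python, from rig import arm, cams, finish_job gives the robot as it stands.
- The arm moves only by the shell command python3 -m pendant 'ROWS' [FORCE]. ROWS is JSON, a list of rows, each an object with "grip": the closure, from -1 (fully open) to 1 (shut), so that 0 is half open; "xyz": the shift along the tool's x, y, z each as a share of 0.2 m, from -1 to 1, a list of three; "turn": the turn about the tool's z as a share of 180 degrees, from -1 to 1. In form: [{"grip": grip, "xyz": [tx, ty, tz], "turn": turn}, ...]. A call has 1 to 20 rows; each row is the pose to reach, as a shift and turn from the pose commanded when the call began, along the tool's axes at that moment, turning the shorter way round; what a row does not reach only later rows make up. A row lasts 1/12 s, in which the tool goes at most 41.7 mm and 7.16 degrees, less where a joint would pass 70% of its speed; a pose out of reach is approached as far as the arm can. A call with a number of a shift or a turn outside -1 to 1 is refused whole. A call with a gripper value outside its range is refused whole. The fingers move at their own pace and stop on an object; FORCE is the grip in N (left out, the last holds). Time passes only in rows, so rows that repeat a pose let the fingers close. It gives the time, the measured TCP pose, the force, the opening and the grip force at its end, in the units of the state.
- arm.sense(): the state, without advancing time (a new reading comes with each control period).
- cams.snapshot(name): name is "side" or "top"; returns a dict with "pixels" (420x560x3 uint8, blue, green, red), "range_z" (420x560 float32, m along the optical axis (not along the pixel's ray), 0 where there is no reading), "fx", "fy", "cx", "cy" (pixels), "cam_to_world" (4x4, takes a point from camera to world coordinates). Camera axes: x right, y up, looking along -z (the intrinsics and any distortion apply to the point x, -y, -z); pixel columns grow to the right and rows downward; lengths in m; the calibration is good to about 2 mm. A picture is of the moment at which its call begins.
- finish_job(): hands the job in; it is judged then, once.
The state is a dict: "time_s": time; "joints": joint angles; "joint_vel": joint speeds; "tau": joint torques, N m; "tcp_pos": TCP position; "eef_rot": TCP orientation; "force": force on the tool from outside, world axes, zero at the start; "moment": the same for the moment, N m; "opening": finger opening in m; "grasp_force": force on a finger pad.
Only numpy, scipy, OpenCV 4.12 (cv2) and the standard library are available. Lean on these libraries where they do the work, as an engineer would, in place of code of your own. Each camera call takes 0.05 s, during which the arm holds its last target. There are 200 camera calls.

## Working session

There is one attempt and no reset: what is moved stays moved. The work goes in short steps, Python scripts to look and compute and a shell command to move; the robot and the scene stay as the last step left them, time stands still between calls to the robot, and variables do not carry over. Pictures are saved under pics/ and viewed, at most 14 in all, crops included, and the job is handed in when it is done.

```bash
mkdir -p pics; ls; python3 - <<'E'
from rig import arm,cams
import cv2,numpy as np
for n in ("side","top"):
    s=cams.snapshot(n); cv2.imwrite(f"pics/{n}0.png",s["pixels"]); np.savez(f"{n}0.npz",**s)
    print(n,s["fx"],s["fy"],s["cx"],s["cy"],np.round(s["cam_to_world"],3).tolist(),[k for k in s])
print(arm.sense())
E
```

```text
pics
side 493.5919271496586 493.5919271496586 289.99885528642415 200.79806595905916 [[0.953, 0.168, -0.251, 0.349], [-0.302, 0.528, -0.794, -0.594], [-0.001, 0.833, 0.554, 0.438], [0.0, 0.0, 0.0, 1.0]] ['pixels', 'range_z', 'fx', 'fy', 'cx', 'cy', 'cam_to_world']
top 443.60516893047736 443.60516893047736 270.62927967023745 210.2676366032066 [[0.005, 0.982, -0.188, 0.417], [-1.0, 0.006, 0.008, -0.01], [0.009, 0.188, 0.982, 0.752], [0.0, 0.0, 0.0, 1.0]] ['pixels', 'range_z', 'fx', 'fy', 'cx', 'cy', 'cam_to_world']
{'time_s': 0.1, 'joints': array([-1.31058561e+00,  3.51185942e-01,  1.65235053e+00, -2.02714237e-05,
        1.13907352e+00, -8.46029174e-02]), 'joint_vel': array([-1.25054584e-05, -3.11814558e-03, -5.08684197e-04, -3.01212458e-04,
        4.13585032e-04, -2.79995641e-03]), 'tau': array([ 3.12411048e-04, -4.98029923e+01, -2.85704023e+01,  6.99931034e-02,
        2.39191629e-02, -4.85515466e-05]), 'tcp_pos': array([ 0.18585589, -0.51734255,  0.23215692]), 'eef_rot': array([ 9.85173866e-01,  1.71558140e-01, -5.37739656e-05, -5.05903539e-04]), 'force': array([-0.06674847, -0.55946023,  0.1477951 ]), 'moment': array([0.02878696, 0.00405695, 0.04138151]), 'grasp_force': 0.0, 'opening': 0.09324392982233316}
```

View pics/side0.png

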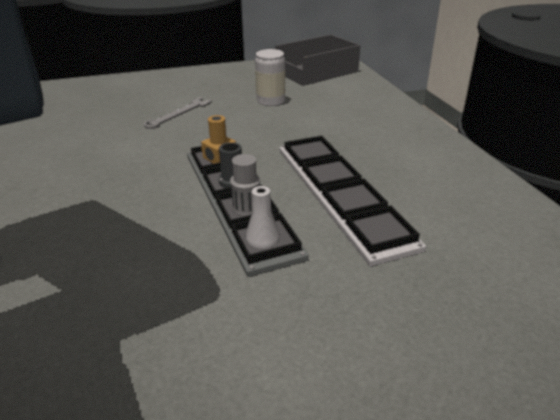

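View pics/top0.png

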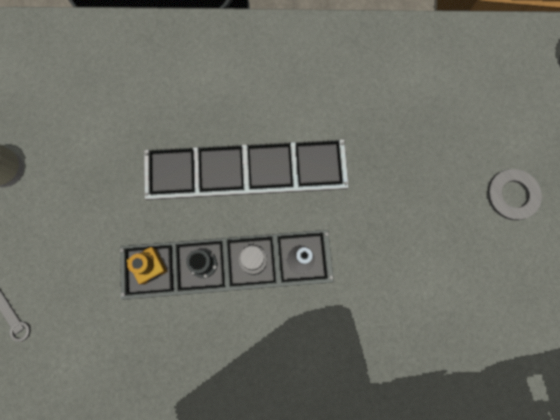

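```bash
cat > look.py <<'E'
import cv2,numpy as np
def cloud(s):
    h,w=s["range_z"].shape; v,u=np.mgrid[:h,:w]; z=s["range_z"]
    p=np.stack([(u-s["cx"])/s["fx"]*z,-(v-s["cy"])/s["fy"]*z,-z,np.ones_like(z)],-1)@s["cam_to_world"].T
    return p[...,:3]
def ray(s,u,v,zp):
    C=s["cam_to_world"]; d=C[:3,:3]@np.array([(u-s["cx"])/s["fx"],-(v-s["cy"])/s["fy"],-1]); o=C[:3,3]
    return o+d*(zp-o[2])/d[2]
E
python3 - <<'E'
from look import *
for n in("top","side"):
    s=dict(np.load(n+"0.npz")); P=cloud(s); ok=s["range_z"]>0
    X,Y,Z=[P[...,i] for i in range(3)]
    bench=ok&(abs(X-.3)<.05)&(abs(Y-.3)<.05); print(n,"bench",np.median(Z[bench]),Z[bench].std())
    reg=ok&(X>.25)&(X<.65)&(abs(Y)<.35)&(Z<.13)
    m=(reg&(Z>.045)).astype(np.uint8); k,l,st,c=cv2.connectedComponentsWithStats(m)
    for i in range(1,k):
        if st[i,4]<20: continue
        q=P[l==i]; zt=np.percentile(q[:,2],97); t=q[q[:,2]>zt-.006]
        print("part",st[i,4],c[i].round(0),"ztop",zt.round(4),"mean",t.mean(0).round(4),"mid",((t.max(0)+t.min(0))/2).round(4),"size",np.ptp(t,axis=0).round(4))
    for name,lo,hi in(("board",.007,.035),("rim",.0215,.035)):
        m=(reg&(Z>lo)&(Z<hi)).astype(np.uint8); k,l,st,c=cv2.connectedComponentsWithStats(m)
        for i in range(1,k):
            if st[i,4]<250: continue
            q=P[l==i]; r=cv2.minAreaRect((q[:,:2]*1000).astype(np.float32)); print(name,st[i,4],np.round(r[0],1),np.round(r[1],1),round(r[2],2),q[:,2].mean().round(4))
E
```

```text
top bench -6.74421597218755e-05 0.0012983565587569577
part 629 [252. 259.] ztop 0.1017 mean [0.4712 0.0127 0.0998] mid [0.4712 0.0126 0.0996] size [0.0336 0.0337 0.0065]
part 829 [145. 265.] ztop 0.0937 mean [0.4622 0.1812 0.092 ] mid [0.4622 0.1813 0.0917] size [0.0281 0.0282 0.0078]
part 355 [302. 258.] ztop 0.0958 mean [ 0.4751 -0.0645  0.094 ] mid [ 0.4751 -0.0642  0.0935] size [0.0225 0.0225 0.0069]
part 500 [199. 262.] ztop 0.0823 mean [0.4668 0.0945 0.0801] mid [0.4666 0.0947 0.0802] size [0.0347 0.035  0.0071]
board 7332 [620.9  27.8] [ 72.9 350.3] 2.48 0.0166
board 8667 [467.9  58.2] [ 88.3 350.2] 4.9 0.0177
rim 351 [618.8 153.6] [66.1 77.3] 2.93 0.0255
rim 296 [620.3  69.6] [59.7 76. ] 2.3 0.0254
rim 272 [623.8 -14.1] [55.5 76.1] 3.34 0.0255
rim 259 [626.8 -98. ] [51.1 76.1] 3.64 0.0255
rim 467 [478.8 -67.4] [76.2 76.1] 4.96 0.0257
rim 463 [471.5  16.3] [76.  76.1] 5.07 0.0257
rim 491 [464.4  99.9] [76.2 76.3] 4.89 0.0258
rim 577 [457.1 183.6] [76.2 77.1] 4.9 0.0259
side bench 0.00015489410706703843 0.0007781449272529495
part 2968 [240. 172.] ztop 0.1001 mean [ 0.4715 -0.0057  0.0983] mid [ 0.4711 -0.0253  0.098 ] size [0.033  0.1063 0.0078]
board 5364 [622.5  25. ] [ 72.4 350.7] 3.19 0.0177
board 4955 [467.5  54.7] [ 87.7 349.2] 5.01 0.0193
rim 1381 [621.2  26.4] [ 65.8 332.1] 1.56 0.0248
rim 1548 [468.  57.] [ 77.  332.2] 4.97 0.0255
rim 320 [473.3 -77.1] [25.4 44.2] 76.9 0.0285
```

```bash
python3 - <<'E'
from look import *
from scipy.spatial.transform import Rotation as R
for n in("top","side"):
    s=dict(np.load(n+"0.npz")); P=cloud(s); ok=s["range_z"]>0
    X,Y,Z=[P[...,i] for i in range(3)]
    reg=ok&(X>.54)&(X<.75)&(Y>-.25)&(Y<.25)
    for name,lo in(("board",.007),("rim",.0215)):
        m=(reg&(Z>lo)&(Z<.035)).astype(np.uint8); k,l,st,c=cv2.connectedComponentsWithStats(m)
        for i in range(1,k):
            if st[i,4]<200: continue
            q=P[l==i]; r=cv2.minAreaRect((q[:,:2]*1000).astype(np.float32)); print(n,name,st[i,4],np.round(r[0],1),np.round(r[1],1),round(r[2],2))
print(R.from_quat([9.85173866e-01,1.71558140e-01,0,0]).as_matrix().round(4))
E
```

```text
top board 9949 [631.8  28.5] [ 89.4 350.2] 3.59
top rim 463 [640.  -97.3] [77.1 76.5] 3.98
top rim 448 [634.4 -13.6] [76.9 76.1] 3.62
top rim 459 [629.4  70.4] [76.7 76.3] 3.76
top rim 501 [624.1 154.3] [76.9 77.3] 3.74
side board 7550 [631.3  25.8] [ 88.7 350.6] 3.72
side rim 2167 [632.2  27.8] [ 78.5 332.4] 3.54
[[ 0.9411  0.338   0.    ]
 [ 0.338  -0.9411  0.    ]
 [ 0.      0.     -1.    ]]
```

```bash
cat > go.py <<'E'
import sys,numpy as np
from rig import arm
from scipy.spatial.transform import Rotation as R
s=arm.sense(); M=R.from_quat(s["eef_rot"]).as_matrix()
yaw=np.degrees(np.arctan2(M[1,0],M[0,0]))
print("t",round(s["time_s"],2),"tcp",s["tcp_pos"].round(4),"yaw",yaw.round(2),"turn to 94.3:",round((yaw-94.3)/180,4),"tiltz",M[:,2].round(3),"open",round(s["opening"],4),"F",s["force"].round(1),round(float(s["grasp_force"]),1))
for a in sys.argv[1:]:
    t=np.array([float(x) for x in a.split(",")])
    print(a,"shares",(M.T@(t-s["tcp_pos"])/.2).round(3))
E
python3 -m pendant '[{"grip":-1,"xyz":[0.5,-0.38,0],"turn":-0.2},{"grip":-1,"xyz":[1,-0.77,0],"turn":-0.414},{"grip":-1,"xyz":[1,-0.77,0],"turn":-0.414},{"grip":-1,"xyz":[1,-0.77,0],"turn":-0.414},{"grip":-1,"xyz":[1,-0.77,0],"turn":-0.414},{"grip":-1,"xyz":[1,-0.77,0],"turn":-0.414},{"grip":-1,"xyz":[1,-0.77,0],"turn":-0.414},{"grip":-1,"xyz":[1,-0.77,0],"turn":-0.414},{"grip":-1,"xyz":[1,-0.77,0],"turn":-0.414},{"grip":-1,"xyz":[1,-0.77,0],"turn":-0.414},{"grip":-1,"xyz":[1,-0.77,0],"turn":-0.414},{"grip":-1,"xyz":[1,-0.77,0],"turn":-0.414},{"grip":-1,"xyz":[1,-0.77,0],"turn":-0.414}]' 40
python3 go.py .475,-.064,.16
```

```text
time_s: 1.18
tcp_pos: [0.322, -0.305, 0.2325]
eef_rot: [0.681, 0.732, 0.0, -0.0]
force: [-0.1, 0.1, -0.4]
opening: 0.0929
grasp_force: 0.0
t 1.18 tcp [ 0.322  -0.305   0.2325] yaw 94.15 turn to 94.3: -0.0008 tiltz [-0.  0. -1.] open 0.0929 F [-0.1  0.1 -0.4] 0.0
.475,-.064,.16 shares [1.146 0.85  0.363]
```

```bash
python3 -m pendant '[{"grip":-1,"xyz":[1,0.74,0],"turn":0},{"grip":-1,"xyz":[1,0.74,0],"turn":0},{"grip":-1,"xyz":[1,0.74,0],"turn":0},{"grip":-1,"xyz":[1,0.74,0],"turn":0},{"grip":-1,"xyz":[1,0.74,0],"turn":0},{"grip":-1,"xyz":[1,0.74,0],"turn":0},{"grip":-1,"xyz":[1,0.85,0.3],"turn":0},{"grip":-1,"xyz":[1,0.85,0.3],"turn":0},{"grip":-1,"xyz":[1,0.85,0.3],"turn":0}]'
python3 go.py .475,-.0643,.13 .475,-.0643,.079; python3 - <<'E'
from rig import cams
import cv2
for n in("top","side"): cv2.imwrite(f"pics/{n}1.png",cams.snapshot(n)["pixels"])
E
```

```text
time_s: 1.93
tcp_pos: [0.4758, -0.0917, 0.169]
eef_rot: [0.68, 0.733, -0.001, -0.003]
force: [0.2, 0.1, -0.7]
opening: 0.0928
grasp_force: 0.0
t 1.93 tcp [ 0.4758 -0.0917  0.169 ] yaw 94.25 turn to 94.3: -0.0003 tiltz [-0.006  0.002 -1.   ] open 0.0928 F [ 0.2  0.1 -0.7] 0.0
.475,-.0643,.13 shares [0.137 0.007 0.195]
.475,-.0643,.079 shares [0.136 0.009 0.45 ]
```

View pics/side1.png

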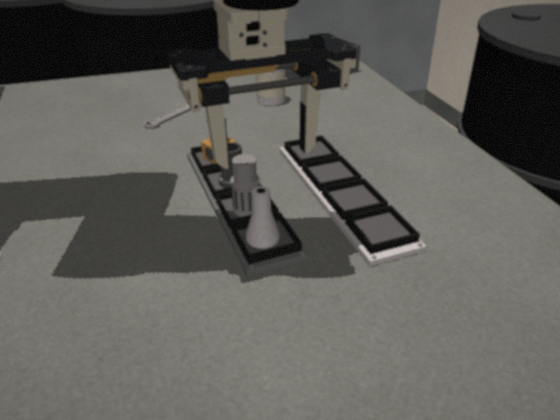

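The side view shows the open fingers (tips at about (222,165) and (308,150)) straddling the column above the nozzle (stem top at about (262,190)), which agrees with the measured position. Now I'll descend and grip.

```bash
python3 -m pendant '[{"grip":-1,"xyz":[0.137,0.008,0],"turn":0},{"grip":-1,"xyz":[0.137,0.008,0],"turn":0},{"grip":-1,"xyz":[0.137,0.008,0.15],"turn":0},{"grip":-1,"xyz":[0.137,0.008,0.3],"turn":0},{"grip":-1,"xyz":[0.137,0.008,0.4],"turn":0},{"grip":-1,"xyz":[0.137,0.008,0.45],"turn":0},{"grip":-1,"xyz":[0.137,0.008,0.45],"turn":0},{"grip":-1,"xyz":[0.137,0.008,0.45],"turn":0}]'
python3 go.py .475,-.0643,.079
```

```text
time_s: 2.7
tcp_pos: [0.4768, -0.0661, 0.0838]
eef_rot: [0.681, 0.733, 0.0, 0.001]
force: [-0.7, -0.5, 0.3]
opening: 0.0929
grasp_force: 0.0
t 2.7 tcp [ 0.4768 -0.0661  0.0838] yaw 94.22 turn to 94.3: -0.0004 tiltz [ 0.001 -0.    -1.   ] open 0.0929 F [-0.7 -0.5  0.3] 0.0
.475,-.0643,.079 shares [ 0.01  -0.008  0.024]
```

```bash
python3 -m pendant '[{"grip":-1,"xyz":[0.01,-0.008,0.02],"turn":0},{"grip":-1,"xyz":[0.01,-0.008,0.02],"turn":0},{"grip":1,"xyz":[0.01,-0.008,0.02],"turn":0},{"grip":1,"xyz":[0.01,-0.008,0.02],"turn":0},{"grip":1,"xyz":[0.01,-0.008,0.02],"turn":0},{"grip":1,"xyz":[0.01,-0.008,0.02],"turn":0},{"grip":1,"xyz":[0.01,-0.008,0.02],"turn":0},{"grip":1,"xyz":[0.01,-0.008,0.02],"turn":0},{"grip":1,"xyz":[0.01,-0.008,0.02],"turn":0},{"grip":1,"xyz":[0.01,-0.008,0.02],"turn":0},{"grip":1,"xyz":[0.01,-0.008,0.02],"turn":0},{"grip":1,"xyz":[0.01,-0.008,0.02],"turn":0}]' 40
python3 go.py
```

```text
time_s: 3.7
tcp_pos: [0.4745, -0.0636, 0.0786]
eef_rot: [0.68, 0.733, -0.0, -0.0]
force: [-0.5, 0.1, -0.1]
opening: 0.0313
grasp_force: 0.0
t 3.7 tcp [ 0.4745 -0.0636  0.0786] yaw 94.28 turn to 94.3: -0.0001 tiltz [-0.  0. -1.] open 0.0313 F [-0.5  0.1 -0.1] 0.0
```

```bash
python3 -m pendant '[{"grip":1,"xyz":[0,0,0],"turn":0},{"grip":1,"xyz":[0,0,0],"turn":0},{"grip":1,"xyz":[0,0,0],"turn":0},{"grip":1,"xyz":[0,0,0],"turn":0},{"grip":1,"xyz":[0,0,0],"turn":0},{"grip":1,"xyz":[0,0,-0.05],"turn":0},{"grip":1,"xyz":[0,0,-0.15],"turn":0},{"grip":1,"xyz":[0,0,-0.3],"turn":0},{"grip":1,"xyz":[0,0,-0.45],"turn":0},{"grip":1,"xyz":[0,0,-0.52],"turn":0},{"grip":1,"xyz":[0,0,-0.52],"turn":0},{"grip":1,"xyz":[0,0,-0.52],"turn":0}]'
python3 go.py .624,.154,.180 .624,.154,.08
```

```text
time_s: 4.7
tcp_pos: [0.4745, -0.0636, 0.1831]
eef_rot: [0.68, 0.733, 0.0, 0.001]
force: [-0.1, 0.6, -1.2]
opening: 0.0226
grasp_force: 40.0
t 4.7 tcp [ 0.4745 -0.0636  0.1831] yaw 94.28 turn to 94.3: -0.0001 tiltz [ 0.001 -0.    -1.   ] open 0.0226 F [-0.1  0.6 -1.2] 40.0
.624,.154,.180 shares [1.029 0.826 0.016]
.624,.154,.08 shares [1.03  0.826 0.516]
```

```bash
python3 -m pendant '[{"grip":1,"xyz":[0.1,0.08,0],"turn":0},{"grip":1,"xyz":[0.25,0.2,0],"turn":0},{"grip":1,"xyz":[0.4,0.33,0],"turn":0},{"grip":1,"xyz":[0.55,0.45,0],"turn":0},{"grip":1,"xyz":[0.7,0.57,0],"turn":0},{"grip":1,"xyz":[0.85,0.7,0],"turn":0},{"grip":1,"xyz":[0.95,0.79,0],"turn":0},{"grip":1,"xyz":[1,0.826,0],"turn":0},{"grip":1,"xyz":[1,0.826,0],"turn":0},{"grip":1,"xyz":[1,0.826,0],"turn":0},{"grip":1,"xyz":[1,0.826,0],"turn":0}]'
python3 go.py .624,.154,.080
python3 - <<'E'
from rig import cams
from look import *
a=cams.snapshot("top")["pixels"];b=cams.snapshot("side")["pixels"]
cv2.imwrite("pics/p2.png",np.hstack([cv2.resize(a,(400,300)),cv2.resize(b,(400,300))]))
E
```

```text
time_s: 5.62
tcp_pos: [0.6235, 0.1473, 0.1815]
eef_rot: [0.68, 0.733, -0.001, -0.001]
force: [-0.2, -0.6, -1.7]
opening: 0.0228
grasp_force: 40.0
t 5.62 tcp [0.6235 0.1473 0.1815] yaw 94.25 turn to 94.3: -0.0003 tiltz [-0.002 -0.001 -1.   ] open 0.0228 F [-0.2 -0.6 -1.7] 40.0
.624,.154,.080 shares [0.034 0.006 0.507]
```

View pics/p2.png

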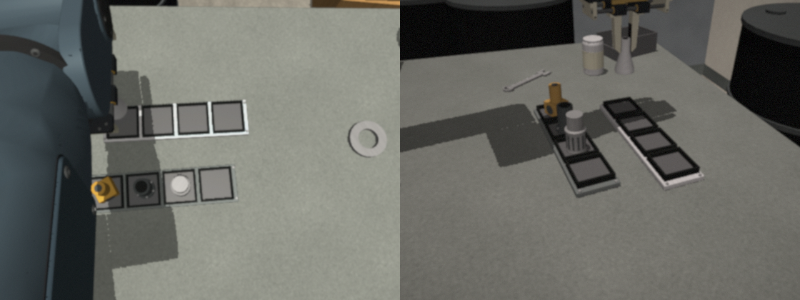

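The right half shows the nozzle held upright (about (625,55) in the montage), over the far-left pocket. The other three parts are still standing. Now I'll lower it.

```bash
python3 -m pendant '[{"grip":1,"xyz":[0.034,0.006,0],"turn":0},{"grip":1,"xyz":[0.034,0.006,0.1],"turn":0},{"grip":1,"xyz":[0.034,0.006,0.22],"turn":0},{"grip":1,"xyz":[0.034,0.006,0.34],"turn":0},{"grip":1,"xyz":[0.034,0.006,0.42],"turn":0},{"grip":1,"xyz":[0.034,0.006,0.46],"turn":0},{"grip":1,"xyz":[0.034,0.006,0.48],"turn":0},{"grip":1,"xyz":[0.034,0.006,0.49],"turn":0},{"grip":1,"xyz":[0.034,0.006,0.5],"turn":0},{"grip":1,"xyz":[0.034,0.006,0.505],"turn":0},{"grip":1,"xyz":[0.034,0.006,0.505],"turn":0},{"grip":1,"xyz":[0.034,0.006,0.505],"turn":0}]'
python3 go.py .624,.154,.079
```

```text
time_s: 6.72
tcp_pos: [0.6253, 0.1551, 0.0822]
eef_rot: [0.68, 0.733, 0.0, 0.0]
force: [0.7, 0.4, -1.8]
opening: 0.0228
grasp_force: 40.0
t 6.72 tcp [0.6253 0.1551 0.0822] yaw 94.27 turn to 94.3: -0.0001 tiltz [ 0.001  0.    -1.   ] open 0.0228 F [ 0.7  0.4 -1.8] 40.0
.624,.154,.079 shares [-0.005 -0.007  0.016]
```

```bash
python3 -m pendant '[{"grip":1,"xyz":[-0.005,-0.007,0.005],"turn":0},{"grip":1,"xyz":[-0.005,-0.007,0.01],"turn":0},{"grip":1,"xyz":[-0.005,-0.007,0.015],"turn":0},{"grip":1,"xyz":[-0.005,-0.007,0.018],"turn":0},{"grip":1,"xyz":[-0.005,-0.007,0.018],"turn":0},{"grip":1,"xyz":[-0.005,-0.007,0.018],"turn":0}]'
python3 go.py
```

```text
time_s: 7.22
tcp_pos: [0.6238, 0.1539, 0.0785]
eef_rot: [0.68, 0.733, 0.0, 0.0]
force: [-1.3, -0.3, 4.9]
opening: 0.0226
grasp_force: 40.0
t 7.22 tcp [0.6238 0.1539 0.0785] yaw 94.28 turn to 94.3: -0.0001 tiltz [ 0. -0. -1.] open 0.0226 F [-1.3 -0.3  4.9] 40.0
```

```bash
python3 -m pendant '[{"grip":-1,"xyz":[0,0,0],"turn":0},{"grip":-1,"xyz":[0,0,0],"turn":0},{"grip":-1,"xyz":[0,0,0],"turn":0},{"grip":-1,"xyz":[0,0,0],"turn":0},{"grip":-1,"xyz":[0,0,0],"turn":0},{"grip":-1,"xyz":[0,0,0],"turn":0},{"grip":-1,"xyz":[0,0,0],"turn":0},{"grip":-1,"xyz":[0,0,-0.1],"turn":0},{"grip":-1,"xyz":[0,0,-0.25],"turn":0},{"grip":-1,"xyz":[0,0,-0.4],"turn":0},{"grip":-1,"xyz":[0,0,-0.5],"turn":0},{"grip":-1,"xyz":[0,0,-0.5],"turn":0}]'
python3 go.py .4712,.0125,.17
```

```text
time_s: 8.22
tcp_pos: [0.6256, 0.1543, 0.1828]
eef_rot: [0.68, 0.733, 0.003, 0.002]
force: [0.8, -0.2, 1.7]
opening: 0.0926
grasp_force: 0.0
t 8.22 tcp [0.6256 0.1543 0.1828] yaw 94.28 turn to 94.3: -0.0001 tiltz [ 0.007  0.001 -1.   ] open 0.0926 F [ 0.8 -0.2  1.7] 0.0
.4712,.0125,.17 shares [-0.649 -0.823  0.058]
```

```bash
python3 -m pendant '[{"grip":-1,"xyz":[-0.649,-0.823,0.05],"turn":0},{"grip":-1,"xyz":[-0.649,-0.823,0.05],"turn":0},{"grip":-1,"xyz":[-0.649,-0.823,0.05],"turn":0},{"grip":-1,"xyz":[-0.649,-0.823,0.05],"turn":0},{"grip":-1,"xyz":[-0.649,-0.823,0.05],"turn":0},{"grip":-1,"xyz":[-0.649,-0.823,0.05],"turn":0},{"grip":-1,"xyz":[-0.649,-0.823,0.05],"turn":0},{"grip":-1,"xyz":[-0.649,-0.823,0.05],"turn":0},{"grip":-1,"xyz":[-0.649,-0.823,0.05],"turn":0}]'
python3 go.py .4712,.0127,.087
```

```text
time_s: 8.97
tcp_pos: [0.4701, 0.0127, 0.168]
eef_rot: [0.68, 0.733, 0.0, 0.0]
force: [0.7, -0.0, -0.3]
opening: 0.093
grasp_force: 0.0
t 8.97 tcp [0.4701 0.0127 0.168 ] yaw 94.31 turn to 94.3: 0.0 tiltz [ 0.001  0.    -1.   ] open 0.093 F [ 0.7 -0.  -0.3] 0.0
.4712,.0127,.087 shares [-0.     0.005  0.405]
```

```bash
python3 -m pendant '[{"grip":-1,"xyz":[0,0.005,0.15],"turn":0},{"grip":-1,"xyz":[0,0.005,0.3],"turn":0},{"grip":-1,"xyz":[0,0.005,0.38],"turn":0},{"grip":-1,"xyz":[0,0.005,0.405],"turn":0},{"grip":-1,"xyz":[0,0.005,0.405],"turn":0},{"grip":1,"xyz":[0,0.005,0.405],"turn":0},{"grip":1,"xyz":[0,0.005,0.405],"turn":0},{"grip":1,"xyz":[0,0.005,0.405],"turn":0},{"grip":1,"xyz":[0,0.005,0.405],"turn":0},{"grip":1,"xyz":[0,0.005,0.405],"turn":0},{"grip":1,"xyz":[0,0.005,0.405],"turn":0},{"grip":1,"xyz":[0,0.005,0.405],"turn":0},{"grip":1,"xyz":[0,0.005,0.405],"turn":0},{"grip":1,"xyz":[0,0.005,0.405],"turn":0},{"grip":1,"xyz":[0,0.005,0.405],"turn":0},{"grip":1,"xyz":[0,0.005,0.405],"turn":0},{"grip":1,"xyz":[0,0.005,0.405],"turn":0},{"grip":1,"xyz":[0,0.005,0.405],"turn":0},{"grip":1,"xyz":[0,0.005,0.405],"turn":0}]'
python3 go.py
```

```text
time_s: 10.55
tcp_pos: [0.4703, 0.0122, 0.087]
eef_rot: [0.68, 0.733, 0.0, 0.0]
force: [-0.1, -0.6, 0.3]
opening: 0.033
grasp_force: 40.0
t 10.55 tcp [0.4703 0.0122 0.087 ] yaw 94.27 turn to 94.3: -0.0001 tiltz [ 0. -0. -1.] open 0.033 F [-0.1 -0.6  0.3] 40.0
```

```bash
python3 -m pendant '[{"grip":1,"xyz":[0,0,-0.05],"turn":0},{"grip":1,"xyz":[0,0,-0.15],"turn":0},{"grip":1,"xyz":[0,0,-0.3],"turn":0},{"grip":1,"xyz":[0,0,-0.45],"turn":0},{"grip":1,"xyz":[0,0,-0.52],"turn":0},{"grip":1,"xyz":[0,0,-0.52],"turn":0},{"grip":1,"xyz":[0.03,0.1,-0.52],"turn":0},{"grip":1,"xyz":[0.07,0.25,-0.52],"turn":0},{"grip":1,"xyz":[0.11,0.4,-0.52],"turn":0},{"grip":1,"xyz":[0.155,0.55,-0.52],"turn":0},{"grip":1,"xyz":[0.2,0.7,-0.52],"turn":0},{"grip":1,"xyz":[0.229,0.79,-0.52],"turn":0},{"grip":1,"xyz":[0.229,0.814,-0.52],"turn":0},{"grip":1,"xyz":[0.229,0.814,-0.52],"turn":0},{"grip":1,"xyz":[0.229,0.814,-0.52],"turn":0},{"grip":1,"xyz":[0.229,0.814,-0.52],"turn":0}]'
python3 go.py .6293,.0702,.0877
```

```text
time_s: 11.88
tcp_pos: [0.6281, 0.0696, 0.1907]
eef_rot: [0.68, 0.733, -0.0, -0.0]
force: [0.4, 0.6, -3.2]
opening: 0.0337
grasp_force: 40.0
t 11.88 tcp [0.6281 0.0696 0.1907] yaw 94.25 turn to 94.3: -0.0003 tiltz [-0.001 -0.    -1.   ] open 0.0337 F [ 0.4  0.6 -3.2] 40.0
.6293,.0702,.0877 shares [0.003 0.007 0.515]
```

```bash
python3 -m pendant '[{"grip":1,"xyz":[0.003,0.007,0.08],"turn":0},{"grip":1,"xyz":[0.003,0.007,0.2],"turn":0},{"grip":1,"xyz":[0.003,0.007,0.32],"turn":0},{"grip":1,"xyz":[0.003,0.007,0.42],"turn":0},{"grip":1,"xyz":[0.003,0.007,0.47],"turn":0},{"grip":1,"xyz":[0.003,0.007,0.49],"turn":0},{"grip":1,"xyz":[0.003,0.007,0.5],"turn":0},{"grip":1,"xyz":[0.003,0.007,0.507],"turn":0},{"grip":1,"xyz":[0.003,0.007,0.512],"turn":0},{"grip":1,"xyz":[0.003,0.007,0.517],"turn":0},{"grip":1,"xyz":[0.003,0.007,0.52],"turn":0},{"grip":1,"xyz":[0.003,0.007,0.52],"turn":0},{"grip":1,"xyz":[0.003,0.007,0.52],"turn":0}]'
python3 go.py .6293,.0702,.087
```

```text
time_s: 12.97
tcp_pos: [0.6306, 0.0708, 0.0873]
eef_rot: [0.68, 0.733, 0.0, 0.0]
force: [0.3, 0.2, -2.3]
opening: 0.0335
grasp_force: 40.0
t 12.97 tcp [0.6306 0.0708 0.0873] yaw 94.28 turn to 94.3: -0.0001 tiltz [ 0.  0. -1.] open 0.0335 F [ 0.3  0.2 -2.3] 40.0
.6293,.0702,.087 shares [-0.002 -0.007  0.001]
```

```bash
python3 -m pendant '[{"grip":1,"xyz":[0,0,0.003],"turn":0},{"grip":1,"xyz":[0,0,0.005],"turn":0},{"grip":1,"xyz":[0,0,0.005],"turn":0},{"grip":-1,"xyz":[0,0,0.005],"turn":0},{"grip":-1,"xyz":[0,0,0.005],"turn":0},{"grip":-1,"xyz":[0,0,0.005],"turn":0},{"grip":-1,"xyz":[0,0,0.005],"turn":0},{"grip":-1,"xyz":[0,0,0.005],"turn":0},{"grip":-1,"xyz":[0,0,0.005],"turn":0},{"grip":-1,"xyz":[0,0,0.005],"turn":0},{"grip":-1,"xyz":[0,0,-0.1],"turn":0},{"grip":-1,"xyz":[0,0,-0.25],"turn":0},{"grip":-1,"xyz":[0,0,-0.4],"turn":0},{"grip":-1,"xyz":[0,0,-0.47],"turn":0},{"grip":-1,"xyz":[0,0,-0.47],"turn":0}]'
python3 go.py .4667,.0946,.16
```

```text
time_s: 14.22
tcp_pos: [0.6321, 0.0709, 0.1848]
eef_rot: [0.68, 0.733, 0.002, 0.002]
force: [-0.5, -0.2, 0.9]
opening: 0.0928
grasp_force: 0.0
t 14.22 tcp [0.6321 0.0709 0.1848] yaw 94.28 turn to 94.3: -0.0001 tiltz [ 0.006  0.    -1.   ] open 0.0928 F [-0.5 -0.2  0.9] 0.0
.4667,.0946,.16 shares [ 0.18  -0.817  0.119]
```

```bash
python3 -m pendant '[{"grip":-1,"xyz":[0.18,-0.817,0],"turn":0},{"grip":-1,"xyz":[0.18,-0.817,0],"turn":0},{"grip":-1,"xyz":[0.18,-0.817,0],"turn":0},{"grip":-1,"xyz":[0.18,-0.817,0],"turn":0},{"grip":-1,"xyz":[0.18,-0.817,0.1],"turn":0},{"grip":-1,"xyz":[0.18,-0.817,0.1],"turn":0},{"grip":-1,"xyz":[0.18,-0.817,0.1],"turn":0}]'
python3 go.py .4667,.0946,.055
python3 - <<'E'
from rig import cams
from look import *
cv2.imwrite("pics/side3.png",cams.snapshot("side")["pixels"])
E
```

```text
time_s: 14.8
tcp_pos: [0.4648, 0.0945, 0.1604]
eef_rot: [0.68, 0.733, -0.001, -0.001]
force: [0.4, 0.1, 0.9]
opening: 0.093
grasp_force: 0.0
t 14.8 tcp [0.4648 0.0945 0.1604] yaw 94.28 turn to 94.3: -0.0001 tiltz [-0.002 -0.    -1.   ] open 0.093 F [0.4 0.1 0.9] 0.0
.4667,.0946,.055 shares [0.    0.01  0.527]
```

View pics/side3.png

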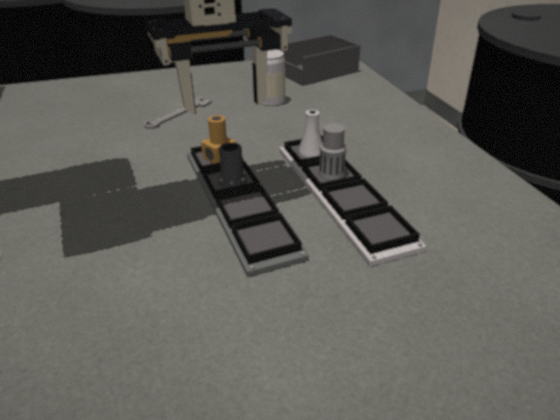

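The nozzle (312,135) and strainer (333,152) stand upright in the two left pockets. The open gripper is above the coupling at (231,165).

```bash
python3 -m pendant '[{"grip":-1,"xyz":[0,0.007,0.15],"turn":0},{"grip":-1,"xyz":[0,0.007,0.3],"turn":0},{"grip":-1,"xyz":[0,0.007,0.45],"turn":0},{"grip":-1,"xyz":[0,0.007,0.51],"turn":0},{"grip":-1,"xyz":[0,0.007,0.525],"turn":0},{"grip":-1,"xyz":[0,0.007,0.525],"turn":0},{"grip":1,"xyz":[0,0.007,0.525],"turn":0},{"grip":1,"xyz":[0,0.007,0.525],"turn":0},{"grip":1,"xyz":[0,0.007,0.525],"turn":0},{"grip":1,"xyz":[0,0.007,0.525],"turn":0},{"grip":1,"xyz":[0,0.007,0.525],"turn":0},{"grip":1,"xyz":[0,0.007,0.525],"turn":0},{"grip":1,"xyz":[0,0.007,0.525],"turn":0},{"grip":1,"xyz":[0,0.007,0.525],"turn":0},{"grip":1,"xyz":[0,0.007,0.525],"turn":0},{"grip":1,"xyz":[0,0.007,0.525],"turn":0},{"grip":1,"xyz":[0,0.007,0.525],"turn":0},{"grip":1,"xyz":[0,0.007,0.525],"turn":0},{"grip":1,"xyz":[0,0.007,0.525],"turn":0},{"grip":1,"xyz":[0,0.007,0.525],"turn":0}]'
python3 go.py .6345,-.0138,.055
```

```text
time_s: 16.52
tcp_pos: [0.4664, 0.0946, 0.0561]
eef_rot: [0.68, 0.733, 0.0, 0.0]
force: [0.2, 0.2, 0.8]
opening: 0.035
grasp_force: 40.0
t 16.52 tcp [0.4664 0.0946 0.0561] yaw 94.27 turn to 94.3: -0.0001 tiltz [ 0.  0. -1.] open 0.035 F [0.2 0.2 0.8] 40.0
.6345,-.0138,.055 shares [-0.603  0.798  0.005]
```

```bash
python3 -m pendant '[{"grip":1,"xyz":[0,0,-0.05],"turn":0},{"grip":1,"xyz":[0,0,-0.15],"turn":0},{"grip":1,"xyz":[0,0,-0.3],"turn":0},{"grip":1,"xyz":[0,0,-0.45],"turn":0},{"grip":1,"xyz":[0,0,-0.52],"turn":0},{"grip":1,"xyz":[0,0,-0.52],"turn":0},{"grip":1,"xyz":[-0.08,0.1,-0.52],"turn":0},{"grip":1,"xyz":[-0.19,0.25,-0.52],"turn":0},{"grip":1,"xyz":[-0.3,0.4,-0.52],"turn":0},{"grip":1,"xyz":[-0.42,0.55,-0.52],"turn":0},{"grip":1,"xyz":[-0.53,0.7,-0.52],"turn":0},{"grip":1,"xyz":[-0.6,0.79,-0.52],"turn":0},{"grip":1,"xyz":[-0.603,0.798,-0.52],"turn":0},{"grip":1,"xyz":[-0.603,0.798,-0.52],"turn":0},{"grip":1,"xyz":[-0.603,0.798,-0.52],"turn":0},{"grip":1,"xyz":[-0.603,0.798,-0.52],"turn":0}]'
python3 go.py .6345,-.0138,.056
```

```text
time_s: 17.85
tcp_pos: [0.6333, -0.0131, 0.1594]
eef_rot: [0.68, 0.733, -0.0, -0.001]
force: [0.3, -0.1, -3.0]
opening: 0.0349
grasp_force: 40.0
t 17.85 tcp [ 0.6333 -0.0131  0.1594] yaw 94.31 turn to 94.3: 0.0001 tiltz [-0.002  0.    -1.   ] open 0.0349 F [ 0.3 -0.1 -3. ] 40.0
.6345,-.0138,.056 shares [-0.004  0.006  0.517]
```

```bash
python3 -m pendant '[{"grip":1,"xyz":[-0.004,0.002,0.08],"turn":0},{"grip":1,"xyz":[-0.004,0.002,0.2],"turn":0},{"grip":1,"xyz":[-0.004,0.002,0.32],"turn":0},{"grip":1,"xyz":[-0.004,0.002,0.42],"turn":0},{"grip":1,"xyz":[-0.004,0.002,0.47],"turn":0},{"grip":1,"xyz":[-0.004,0.002,0.49],"turn":0},{"grip":1,"xyz":[-0.004,0.002,0.5],"turn":0},{"grip":1,"xyz":[-0.004,0.002,0.507],"turn":0},{"grip":1,"xyz":[-0.004,0.002,0.512],"turn":0},{"grip":1,"xyz":[-0.004,0.002,0.517],"turn":0},{"grip":1,"xyz":[-0.004,0.002,0.52],"turn":0},{"grip":1,"xyz":[-0.004,0.002,0.52],"turn":0},{"grip":1,"xyz":[-0.004,0.002,0.52],"turn":0}]'
python3 go.py .6345,-.0138,.056
```

```text
time_s: 18.93
tcp_pos: [0.635, -0.0146, 0.0563]
eef_rot: [0.68, 0.733, 0.0, 0.0]
force: [-0.2, 1.2, -2.5]
opening: 0.0349
grasp_force: 40.0
t 18.93 tcp [ 0.635  -0.0146  0.0563] yaw 94.27 turn to 94.3: -0.0001 tiltz [ 0. -0. -1.] open 0.0349 F [-0.2  1.2 -2.5] 40.0
.6345,-.0138,.056 shares [ 0.004 -0.002  0.001]
```

```bash
python3 -m pendant '[{"grip":1,"xyz":[0,0,0.003],"turn":0},{"grip":1,"xyz":[0,0,0.005],"turn":0},{"grip":1,"xyz":[0,0,0.005],"turn":0},{"grip":-1,"xyz":[0,0,0.005],"turn":0},{"grip":-1,"xyz":[0,0,0.005],"turn":0},{"grip":-1,"xyz":[0,0,0.005],"turn":0},{"grip":-1,"xyz":[0,0,0.005],"turn":0},{"grip":-1,"xyz":[0,0,0.005],"turn":0},{"grip":-1,"xyz":[0,0,0.005],"turn":0},{"grip":-1,"xyz":[0,0,0.005],"turn":0},{"grip":-1,"xyz":[0,0,-0.1],"turn":0},{"grip":-1,"xyz":[0,0,-0.25],"turn":0},{"grip":-1,"xyz":[0,0,-0.4],"turn":0},{"grip":-1,"xyz":[0,0,-0.55],"turn":0},{"grip":-1,"xyz":[0,0,-0.63],"turn":0},{"grip":-1,"xyz":[0,0,-0.63],"turn":0}]'
python3 go.py .4622,.1812,.17
```

```text
time_s: 20.27
tcp_pos: [0.6366, -0.0147, 0.1862]
eef_rot: [0.68, 0.733, 0.002, 0.003]
force: [1.0, 1.1, 0.6]
opening: 0.0931
grasp_force: 0.0
t 20.27 tcp [ 0.6366 -0.0147  0.1862] yaw 94.28 turn to 94.3: -0.0001 tiltz [ 0.006 -0.001 -1.   ] open 0.0931 F [1.  1.1 0.6] 0.0
.4622,.1812,.17 shares [ 1.042 -0.797  0.075]
```

```bash
python3 -m pendant '[{"grip":-1,"xyz":[1,-0.79,0],"turn":0},{"grip":-1,"xyz":[1,-0.79,0],"turn":0},{"grip":-1,"xyz":[1,-0.79,0],"turn":0},{"grip":-1,"xyz":[1,-0.79,0],"turn":0},{"grip":-1,"xyz":[1,-0.79,0],"turn":0},{"grip":-1,"xyz":[1,-0.79,0.05],"turn":0},{"grip":-1,"xyz":[1,-0.79,0.05],"turn":0},{"grip":-1,"xyz":[1,-0.79,0.05],"turn":0},{"grip":-1,"xyz":[1,-0.79,0.05],"turn":0}]'
python3 go.py .4622,.1812,.068
python3 - <<'E'
from rig import cams
from look import *
s=cams.snapshot("side"); P=cloud(s); X,Y,Z=[P[...,i] for i in range(3)]
cv2.imwrite("pics/side4.png",s["pixels"])
E
```

```text
time_s: 21.02
tcp_pos: [0.4627, 0.173, 0.1718]
eef_rot: [0.68, 0.733, -0.0, 0.0]
force: [0.0, -0.4, -0.2]
opening: 0.0928
grasp_force: 0.0
t 21.02 tcp [0.4627 0.173  0.1718] yaw 94.32 turn to 94.3: 0.0001 tiltz [-0. -0. -1.] open 0.0928 F [ 0.  -0.4 -0.2] 0.0
.4622,.1812,.068 shares [0.041 0.001 0.519]
```

View pics/side4.png

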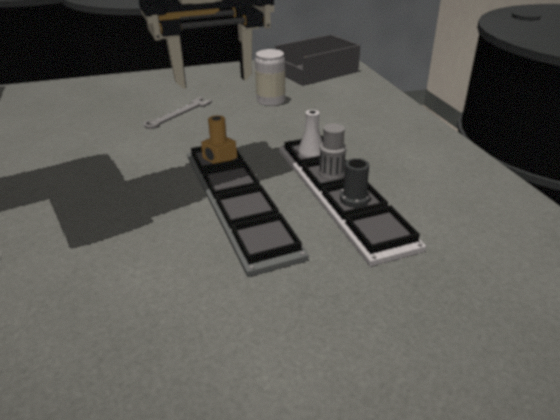

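The coupling (355,183) now stands in the third pocket. Only the valve (218,140) is left on the strip-down rack.

```bash
python3 -m pendant '[{"grip":-1,"xyz":[0.041,0,0],"turn":0},{"grip":-1,"xyz":[0.041,0,0.15],"turn":0},{"grip":-1,"xyz":[0.041,0,0.3],"turn":0},{"grip":-1,"xyz":[0.041,0,0.45],"turn":0},{"grip":-1,"xyz":[0.041,0,0.515],"turn":0},{"grip":-1,"xyz":[0.041,0,0.515],"turn":0},{"grip":1,"xyz":[0.041,0,0.515],"turn":0},{"grip":1,"xyz":[0.041,0,0.515],"turn":0},{"grip":1,"xyz":[0.041,0,0.515],"turn":0},{"grip":1,"xyz":[0.041,0,0.515],"turn":0},{"grip":1,"xyz":[0.041,0,0.515],"turn":0},{"grip":1,"xyz":[0.041,0,0.515],"turn":0},{"grip":1,"xyz":[0.041,0,0.515],"turn":0},{"grip":1,"xyz":[0.041,0,0.515],"turn":0},{"grip":1,"xyz":[0.041,0,0.515],"turn":0},{"grip":1,"xyz":[0.041,0,0.515],"turn":0},{"grip":1,"xyz":[0.041,0,0.515],"turn":0},{"grip":1,"xyz":[0.041,0,0.515],"turn":0},{"grip":1,"xyz":[0.041,0,0.515],"turn":0},{"grip":1,"xyz":[0.041,0,0.515],"turn":0}]'
python3 go.py .6399,-.0975,.068
```

```text
time_s: 22.73
tcp_pos: [0.4619, 0.1813, 0.069]
eef_rot: [0.68, 0.733, 0.0, 0.0]
force: [0.3, 0.2, -0.6]
opening: 0.0298
grasp_force: 40.0
t 22.73 tcp [0.4619 0.1813 0.069 ] yaw 94.27 turn to 94.3: -0.0001 tiltz [ 0.  0. -1.] open 0.0298 F [ 0.3  0.2 -0.6] 40.0
.6399,-.0975,.068 shares [-1.457  0.784  0.005]
```

```bash
python3 -m pendant '[{"grip":1,"xyz":[0,0,-0.05],"turn":0},{"grip":1,"xyz":[0,0,-0.15],"turn":0},{"grip":1,"xyz":[0,0,-0.3],"turn":0},{"grip":1,"xyz":[0,0,-0.45],"turn":0},{"grip":1,"xyz":[0,0,-0.52],"turn":0},{"grip":1,"xyz":[0,0,-0.52],"turn":0},{"grip":1,"xyz":[-0.1,0.05,-0.52],"turn":0},{"grip":1,"xyz":[-0.25,0.13,-0.52],"turn":0},{"grip":1,"xyz":[-0.4,0.21,-0.52],"turn":0},{"grip":1,"xyz":[-0.55,0.3,-0.52],"turn":0},{"grip":1,"xyz":[-0.7,0.38,-0.52],"turn":0},{"grip":1,"xyz":[-0.83,0.45,-0.52],"turn":0},{"grip":1,"xyz":[-0.9,0.48,-0.52],"turn":0},{"grip":1,"xyz":[-0.9,0.48,-0.52],"turn":0},{"grip":1,"xyz":[-0.9,0.48,-0.52],"turn":0}]'
python3 go.py .6399,-.0975,.069
```

```text
time_s: 23.98
tcp_pos: [0.5702, 0.0088, 0.1718]
eef_rot: [0.681, 0.733, -0.001, -0.001]
force: [-0.4, 0.6, -3.7]
opening: 0.0291
grasp_force: 40.0
t 23.98 tcp [0.5702 0.0088 0.1718] yaw 94.2 turn to 94.3: -0.0005 tiltz [-0.002  0.    -1.   ] open 0.0291 F [-0.4  0.6 -3.7] 40.0
.6399,-.0975,.069 shares [-0.556  0.31   0.513]
```

```bash
python3 -m pendant '[{"grip":1,"xyz":[-0.1,0.06,0],"turn":0},{"grip":1,"xyz":[-0.25,0.14,0],"turn":0},{"grip":1,"xyz":[-0.4,0.22,0],"turn":0},{"grip":1,"xyz":[-0.52,0.29,0],"turn":0},{"grip":1,"xyz":[-0.556,0.306,0],"turn":0},{"grip":1,"xyz":[-0.556,0.306,0],"turn":0},{"grip":1,"xyz":[-0.556,0.306,0],"turn":0},{"grip":1,"xyz":[-0.556,0.306,0.08],"turn":0},{"grip":1,"xyz":[-0.556,0.306,0.2],"turn":0},{"grip":1,"xyz":[-0.556,0.306,0.32],"turn":0},{"grip":1,"xyz":[-0.556,0.306,0.42],"turn":0},{"grip":1,"xyz":[-0.556,0.306,0.46],"turn":0},{"grip":1,"xyz":[-0.556,0.306,0.48],"turn":0},{"grip":1,"xyz":[-0.556,0.306,0.49],"turn":0},{"grip":1,"xyz":[-0.556,0.306,0.5],"turn":0},{"grip":1,"xyz":[-0.556,0.306,0.5],"turn":0},{"grip":1,"xyz":[-0.556,0.306,0.5],"turn":0}]'
python3 go.py .6399,-.0975,.069
```

```text
time_s: 25.4
tcp_pos: [0.6407, -0.0974, 0.074]
eef_rot: [0.68, 0.733, 0.0, 0.001]
force: [-0.1, -0.2, -2.7]
opening: 0.0296
grasp_force: 40.0
t 25.4 tcp [ 0.6407 -0.0974  0.074 ] yaw 94.28 turn to 94.3: -0.0001 tiltz [ 0.001 -0.    -1.   ] open 0.0296 F [-0.1 -0.2 -2.7] 40.0
.6399,-.0975,.069 shares [-0.    -0.004  0.025]
```

```bash
python3 -m pendant '[{"grip":1,"xyz":[0,-0.003,0.006],"turn":0},{"grip":1,"xyz":[0,-0.003,0.012],"turn":0},{"grip":1,"xyz":[0,-0.003,0.018],"turn":0},{"grip":1,"xyz":[0,-0.003,0.022],"turn":0},{"grip":1,"xyz":[0,-0.003,0.025],"turn":0},{"grip":1,"xyz":[0,-0.003,0.025],"turn":0},{"grip":1,"xyz":[0,-0.003,0.025],"turn":0}]'
python3 go.py
```

```text
time_s: 25.98
tcp_pos: [0.6398, -0.0975, 0.0691]
eef_rot: [0.68, 0.733, 0.0, 0.0]
force: [-4.6, 0.9, 6.5]
opening: 0.0293
grasp_force: 40.0
t 25.98 tcp [ 0.6398 -0.0975  0.0691] yaw 94.28 turn to 94.3: -0.0001 tiltz [ 0. -0. -1.] open 0.0293 F [-4.6  0.9  6.5] 40.0
```

```bash
python3 -m pendant '[{"grip":-1,"xyz":[0,0,0],"turn":0},{"grip":-1,"xyz":[0,0,0],"turn":0},{"grip":-1,"xyz":[0,0,0],"turn":0},{"grip":-1,"xyz":[0,0,0],"turn":0},{"grip":-1,"xyz":[0,0,0],"turn":0},{"grip":-1,"xyz":[0,0,0],"turn":0},{"grip":-1,"xyz":[0,0,0],"turn":0},{"grip":-1,"xyz":[0,0,-0.1],"turn":0},{"grip":-1,"xyz":[0,0,-0.25],"turn":0},{"grip":-1,"xyz":[0,0,-0.4],"turn":0},{"grip":-1,"xyz":[0,0,-0.55],"turn":0},{"grip":-1,"xyz":[-0.2,-0.2,-0.6],"turn":0},{"grip":-1,"xyz":[-0.4,-0.4,-0.6],"turn":0},{"grip":-1,"xyz":[-0.6,-0.6,-0.6],"turn":0},{"grip":-1,"xyz":[-0.8,-0.8,-0.6],"turn":0},{"grip":-1,"xyz":[-1,-1,-0.6],"turn":0},{"grip":-1,"xyz":[-1,-1,-0.6],"turn":0},{"grip":-1,"xyz":[-1,-1,-0.6],"turn":0}]'
python3 go.py
cat > chk.py <<'E'
from rig import cams
from look import *
s=cams.snapshot("top"); P=cloud(s); X,Y,Z=[P[...,i] for i in range(3)]
cv2.imwrite("pics/top5.png",s["pixels"])
cv2.imwrite("pics/side5.png",cams.snapshot("side")["pixels"])
m=((s["range_z"]>0)&(X>.54)&(X<.72)&(abs(Y)<.25)&(Z>.045)&(Z<.12)).astype(np.uint8); k,l,st,c=cv2.connectedComponentsWithStats(m)
a=np.radians(3.67);A=np.array([[np.cos(a),np.sin(a)],[-np.sin(a),np.cos(a)]])
for i in range(1,k):
    if st[i,4]<20: continue
    q=P[l==i]; zt=np.percentile(q[:,2],97); t=q[q[:,2]>zt-.006].mean(0)
    print(st[i,4],c[i].round(),zt.round(4),t.round(4),"rack",((A@(t[:2]-[.632,.0283]))*1000).round(1))
E
python3 chk.py
```

```text
time_s: 27.48
tcp_pos: [0.4532, -0.3135, 0.1882]
eef_rot: [0.68, 0.733, -0.0, 0.0]
force: [0.5, 0.0, 0.3]
opening: 0.0928
grasp_force: 0.0
t 27.48 tcp [ 0.4532 -0.3135  0.1882] yaw 94.24 turn to 94.3: -0.0003 tiltz [ 0. -0. -1.] open 0.0928 F [0.5 0.  0.3] 0.0
745 [320. 158.] 0.0935 [ 0.6392 -0.0962  0.0919] rack [  -0.8 -124.7]
711 [217. 159.] 0.1014 [0.6309 0.071  0.0997] rack [ 1.7 42.7]
503 [270. 158.] 0.082 [ 0.6346 -0.0142  0.08  ] rack [ -0.1 -42.6]
434 [166. 164.] 0.0953 [0.6234 0.1521 0.0937] rack [ -0.6 124.1]
```

View pics/side5.png

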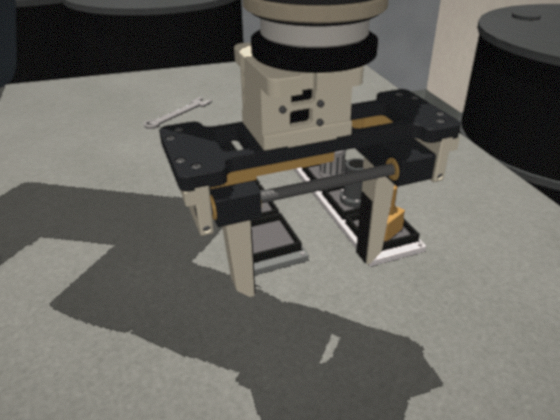

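The side view is mostly blocked by the gripper, though the valve shows in the right-hand pocket at (398,215). The depth readings from the top camera put all four parts at the right heights and within 2 mm of their pocket centres, so I'll hand in.

```bash
python3 -c "
from rig import finish_job
print(finish_job())"
```

```text
the job is handed in; nothing more can be done
None
```

The job is handed in: all four parts stand in the assembly rack in reverse order (left to right: nozzle, strainer, coupling, valve), each within about 2 mm of its pocket centre by the last top-camera check, finished at about 27 s of the 99 s limit; the judged result was not shown.

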